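# Switch on the demo sound system in order

### The job

Switch on the shop's demo sound system in the safe order: press the red button on top of the media player first, then the one on the blue mixer, and the one on the orange speaker last. Tap each button lightly with the fingertips, pushing it in well past halfway, where it stays; do not pick up or shove the units, leave the white speaker switched off, and leave everything else on the counter where it is.

Things in the scene. Friction and masses are not known exactly. Their poses are not given: they have to be found in the camera images.
- player: media player: black box 120 (x) x 90 (y) x 45 mm high, silver front face on its -x side; loose, about 0.5 kg, stands flat on the counter. Origin at the centre of its underside, z up.
- mixer: small sound mixer: blue box 150 (x) x 130 (y) x 48 mm high with dark wood cheeks, white faders and small yellow and green knobs on top (up to 7 mm high, on the half nearer its -x side); loose, about 0.9 kg, stands flat. Origin at the centre of its underside, z up.
- orange_speaker: portable speaker: upright orange cylinder, 68 mm across and 90 mm high, black grille bands; loose, about 0.5 kg. Origin at the centre of its underside, z up.
- white_speaker: portable speaker of the same size and shape but white, with its own red button on top; not to be switched on. Origin at the centre of its underside, z up.
- player_button_top (a point): centre of the top face of the media player's red push button, which stands on the top of the media player on its centre line, 20 mm from the centre towards -x: a red disc 28 mm across in a thin steel collar (36 mm across, 3 mm high). Its top is 24 mm above the media player's top face while out and 12 mm above it when fully in; the point moves with the button.
- player_button (a joint): how far the media player's button is pushed down: 0 = out (off), 0.012 m = fully in, where it meets a stop; counts as on beyond 0.006. Slides with 2.5 N of friction, stays where it is left. The red cap sits on a spring of its own (2 N/mm, up to 9 mm, not counted here): it yields 1 mm before the button slides, more at the stop, and springs back.
- mixer_button_top (a point): centre of the top face of the mixer's red push button, which stands on the top of the mixer on its centre line, 42 mm from the centre towards +x: a red disc 28 mm across in a thin steel collar (36 mm across, 3 mm high). Its top is 24 mm above the mixer's top face while out and 12 mm above it when fully in; the point moves with the button.
- mixer_button (a joint): how far the mixer's button is pushed down: 0 = out (off), 0.012 m = fully in, where it meets a stop; counts as on beyond 0.006. Slides with 2.5 N of friction, stays where it is left. The red cap sits on a spring of its own (2 N/mm, up to 9 mm, not counted here): it yields 1 mm before the button slides, more at the stop, and springs back.
- orange_speaker_button_top (a point): centre of the top face of the orange speaker's red push button, which stands on the top of the orange speaker at its centre: a red disc 28 mm across in a thin steel collar (36 mm across, 3 mm high). Its top is 24 mm above the orange speaker's top face while out and 12 mm above it when fully in; the point moves with the button.
- orange_speaker_button (a joint): how far the orange speaker's button is pushed down: 0 = out (off), 0.012 m = fully in, where it meets a stop; counts as on beyond 0.006. Slides with 2.5 N of friction, stays where it is left. The red cap sits on a spring of its own (2 N/mm, up to 9 mm, not counted here): it yields 1 mm before the button slides, more at the stop, and springs back.
- white_speaker_button_top (a point): centre of the top face of the white speaker's red push button, which stands on the top of the white speaker at its centre: a red disc 28 mm across in a thin steel collar (36 mm across, 3 mm high). Its top is 24 mm above the white speaker's top face while out and 12 mm above it when fully in; the point moves with the button.
- white_speaker_button (a joint): how far the white speaker's button is pushed down: 0 = out (off), 0.012 m = fully in, where it meets a stop; counts as on beyond 0.006. Slides with 2.5 N of friction, stays where it is left. The red cap sits on a spring of its own (2 N/mm, up to 9 mm, not counted here): it yields 1 mm before the button slides, more at the stop, and springs back.
- cleaner: bystander: dark green bottle of cleaner, 64 mm across, 120 mm high, blue cap and label; loose. Origin at its underside.
- mug: bystander: blue mug, 80 mm across, 90 mm high, handle at its +y; loose. Origin at its underside.
- tape: bystander: yellow roll of tape lying flat, 90 mm across, 40 mm high; loose. Origin at its underside.
- phone: bystander: black smartphone lying flat, 150 (x) x 72 (y) x 9 mm; loose. Origin at its underside.
- parcel: bystander: small cardboard parcel, 100 (x) x 130 (y) x 70 mm high; loose. Origin at its underside.
Mind the look-alikes: they are no part of the job. What is shaped like the player but purple or turquoise is not meant. Of the things shaped like the mixer, the blue one is meant.

How it is judged:
By the outcome, as a careful person would: the job done as asked, in the order asked, and still so for the second after the job is handed in, with the robot touching nothing.
It also fails if it takes over 54 s, if anything falls off the work surface, if the arm or the gripper's body presses on something with over 40 N, if the wrist force passes 120 N, or if a joint passes its speed limit or range.

### The arm

A 6-joint arm with a two-finger parallel gripper is mounted at the origin on the work surface. World frame = base frame: x ahead of the robot, y to its left, z up, the work surface at z = 0. Lengths are in mm, angles in rad, forces in N, time in s.
With the tool pointing down it reaches from about 275 to 1000 mm from the base axis. Payload 8.4 kg.
Tool frame: the origin (TCP) lies at the very end of the fingers, on their centre line; the grasp point (between the pads) lies 19 mm behind it; z points along the fingers, y is the line along which they close (so a half turn about z gives the same grasp; the last joint's range is limited). The gripper opens to 85 mm and grips with 20 to 120 N. Pads are 22 mm wide; open, the fingers measure 114 mm over their backs; the gripper's body (76 mm by 85 mm) begins 54 mm behind the grasp point. The pads swing forward as they close: fully open they stand 13 mm farther back than shut.
Start: joints at [1.123, 0.353, 1.633, -0, 1.155, -0.002], TCP at [269.486, 563.919, 201.181] pointing down, gripper open.
Joint ranges: [-2.63, 2.63], [-0.92, 2.1], [0.06, 2.66], [-1.3, 4.44], [0, 2.69], [-3.02, 3.02]. Speed limits (rad/s): [2.22, 2.22, 2.79, 3.14, 3.14, 3.14].

### API

Orientations are given as [roll, pitch, yaw] about the fixed x, y, z axes, in that order (R = Rz(yaw) Ry(pitch) Rx(roll)).
In Python, from rig import telemetry, imaging, r gives the robot as it stands. The module is installed in compiled form; this text tells all that it offers.
- The arm moves only by the tool step_arm, never from a script. Its argument "moves" is a list of rows, each a list of 3 entries, a list of its own where there are three numbers: the turn, a rotation vector about the tool's x, y, z scaled (see below), then the shift along the tool's x, y, z scaled (see below), then the opening, from -1 (shut) to 1 (fully open). A call has 1 to 8 rows; each row is the pose to reach, as a shift and turn from the pose commanded when the call began, along the tool's axes at that moment; what a row does not reach only later rows make up. The controller multiplies each number of a shift by 200 mm and each number of a turn by 45 degrees. A row lasts 1/10 s, in which the tool goes at most 50 mm and 8.59 degrees, less where a joint would pass 70% of its speed; a pose out of reach is approached as far as the arm can. A call with a number of a shift or a turn outside -1 to 1 is refused whole. A call with a gripper value outside its range is refused whole. The fingers move at their own pace and stop on an object; "squeeze" is the grip in N (left out, the last holds). Time passes only in rows, so rows that repeat a pose let the fingers close. It gives the time, the measured TCP pose, the force, the opening and the grip force at its end, in the units of the state.
- telemetry.sense(): the state, without advancing time (a new reading comes with each control period).
- imaging.grab_frame(name): name is "scene" or "top" or "wrist"; returns the picture (420x560x3 uint8, red, green, blue); there is no depth.
- imaging.calibration(name): a dict with "fx", "fy", "cx", "cy" (pixels), "dist_coeffs" ([k1, k2, p1, p2, k3] as OpenCV has them; the pictures are not rectified), "cam_to_world" (4x4, takes a point from camera to world coordinates). Camera axes: x right, y up, looking along -z (the intrinsics and any distortion apply to the point x, -y, -z); pixel columns grow to the right and rows downward; lengths in mm; the calibration is good to about 2 mm. A picture is of the moment at which its call begins: read the wrist's pose just before it. calibration takes no time and is no camera call; for the wrist camera it gives the pose at the moment of the call.
- r.sign_off(): hands the job in; it is judged then, once.
Trained networks look in the newest picture that a camera, given by its name, has taken for a name from the list of things; names that differ only in an ending like _2 or _b are one class to them, and where a whole thing is asked for, a point or a joint stands for the part that bears it (a point fixed in the world has none). Each returns a list of dicts, best first, with "conf" (0 to 1); they miss things now and then, are a little off and sometimes report something else, mostly with a low value. They report only what shows in the picture. A call takes as long as a camera call. They do not tell look-alikes from the thing itself.
- imaging.recognise(camera, name): "extent" ([left, top, width, height] in pixels, round what is visible of it).
- imaging.mark_of(camera, name): "xy" ([column, row] in pixels: a listed point, or the origin of a listed thing).
The state is a dict: "clock": time; "qpos": joint angles; "qvel": joint speeds; "joint_efforts": joint torques, N m; "eef_pos": TCP position; "tcp_rot": TCP orientation; "contact_force": force on the tool from outside, world axes, zero at the start; "wrist_torque": the same for the moment, N m; "opening": opening from 0.0 (shut) to 1.0 (fully open); "grasp_force": force on a finger pad.
Only numpy, scipy, OpenCV 4.12 (cv2) and the standard library are available. Lean on these libraries where they do the work, as an engineer would, in place of code of your own. Each camera call takes 0.05 s, during which the arm holds its last target. There are 200 camera calls.

## Working session

There is one attempt and no reset: what is moved stays moved. The work goes in short steps, Python scripts to look and compute and a tool call to move; the robot and the scene stay as the last step left them, time stands still between calls to the robot, and variables do not carry over. Pictures are saved under pics/ and viewed, at most 10 in all, crops included, and the job is handed in when it is done.

Besides the shell and the picture viewer there is one more tool, called in YAML: its name, and indented under it one key for each argument. step_arm: Moves the arm, as the interface text tells. Its arguments: {"type":"object","properties":{"moves":{"type":"array"},"squeeze":{"type":"number"}},"required":["moves"]}

```bash
mkdir -p pics; cat > h.py <<'E'
import numpy as np, cv2
from rig import telemetry, imaging, r
def ray(cam,uv):
    c=imaging.calibration(cam);K=np.array([[c['fx'],0,c['cx']],[0,c['fy'],c['cy']],[0,0,1.]])
    p=cv2.undistortPoints(np.array([[uv]],float),K,np.array(c['dist_coeffs'],float))[0,0]
    T=np.array(c['cam_to_world']);return T[:3,3],T[:3,:3]@np.array([p[0],-p[1],-1])
def at(cam,uv,z):
    o,d=ray(cam,uv);return o+d*(z-o[2])/d[2]
def pix(cam,P):
    c=imaging.calibration(cam);K=np.array([[c['fx'],0,c['cx']],[0,c['fy'],c['cy']],[0,0,1.]])
    T=np.array(c['cam_to_world']);q=T[:3,:3].T@(np.array(P,float)-T[:3,3])
    return cv2.projectPoints(np.array([[q[0],-q[1],-q[2]]]),np.zeros(3),np.zeros(3),K,np.array(c['dist_coeffs'],float))[0].ravel()
E
python3 - <<'E'
from h import *
Z=dict(player=69,mixer=72,orange_speaker=114,white_speaker=114)
for cam in ("top","scene"):
    im=imaging.grab_frame(cam);cv2.imwrite(f'pics/{cam}0.png',im[:,:,::-1])
    for n,z in Z.items():
        for d in imaging.mark_of(cam,n+"_button_top")[:4]:
            print(cam,n,round(d['conf'],2),np.round(d['xy']),np.round(at(cam,d['xy'],z)))
s=telemetry.sense();print({k:np.round(v,3) for k,v in s.items()})
E
```

```text
top player 0.63 [350. 202.] [ 556. -124.   69.]
top player 0.59 [321. 251.] [410. -37.  69.]
top player 0.44 [374. 278.] [ 330. -193.   69.]
top mixer 0.62 [197. 213.] [518. 333.  72.]
top mixer 0.46 [193. 226.] [480. 343.  72.]
top mixer 0.42 [131. 251.] [405. 526.  72.]
top orange_speaker 0.43 [416. 237.] [ 453. -309.  114.]
top orange_speaker 0.15 [343. 199.] [559. -97. 114.]
top white_speaker 0.63 [265. 202.] [550. 131. 114.]
scene player 0.45 [253. 180.] [430. -43.  69.]
scene player 0.41 [218. 207.] [ 573. -116.   69.]
scene mixer 0.57 [424. 209.] [421. 527.  72.]
scene mixer 0.54 [360. 222.] [526. 333.  72.]
scene orange_speaker 0.54 [171. 162.] [ 461. -317.  114.]
scene orange_speaker 0.23 [220. 203.] [ 593. -100.  114.]
scene white_speaker 0.54 [292. 206.] [547. 121. 114.]
{'clock': np.float64(0.5), 'qpos': array([ 1.123,  0.353,  1.633, -0.   ,  1.155, -0.002]), 'qvel': array([-0.001,  0.   , -0.001, -0.   , -0.   ,  0.   ]), 'joint_efforts': array([-0.0000e+00, -6.0470e+01, -3.4218e+01,  0.0000e+00,  2.0000e-03,
        0.0000e+00]), 'eef_pos': array([269.464, 563.919, 201.162]), 'tcp_rot': array([-3.142,  0.   ,  2.696]), 'contact_force': array([ 0.739, -0.758,  0.499]), 'wrist_torque': array([-0.012,  0.016, -0.017]), 'grasp_force': np.float64(0.0), 'opening': np.float64(1.004)}
```

```bash
python3 - <<'E'
import cv2
a=cv2.imread('pics/top0.png')[150:330,80:480];cv2.imwrite('pics/top0z.png',cv2.resize(a,(800,360),interpolation=cv2.INTER_CUBIC))
E
```

```text
(no output)
```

View pics/scene0.png

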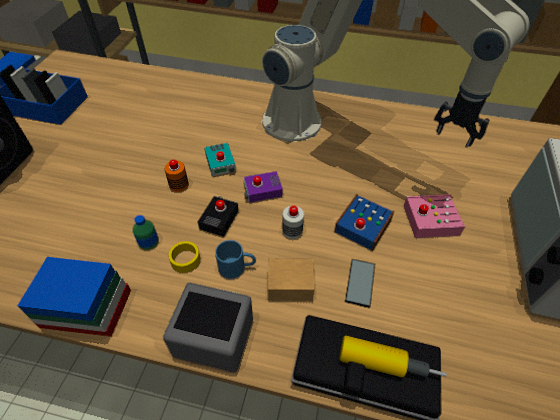

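View pics/top0.png

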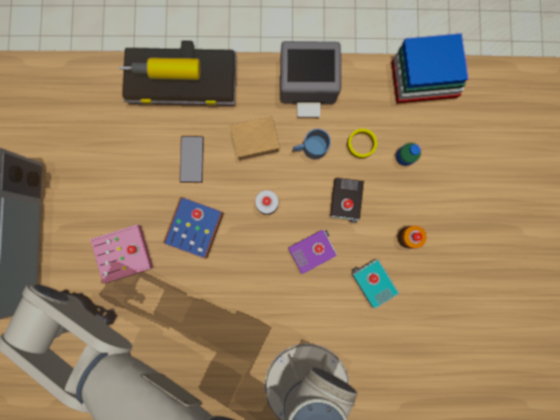

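Both views show these candidates:
- **Player:** black (top 348,204; scene 220,205) is the one meant. The purple (319,249) and turquoise (374,279) ones are look-alikes.
- **Mixer:** blue (197,214; scene 360,223) is meant, pink (131,250) is not.
- **Speaker:** orange (417,237; scene 174,164) is meant, white (267,202) stays off.

Next I'll refine with red blobs and check one close crop.

```bash
python3 - <<'E'
from h import *
G={'player':((348,204),(219,205),69),'mixer':((197,214),(360,223),72),'orange':((417,237),(174,164),114)}
from scipy.spatial.transform import Rotation as Ro
R=Ro.from_euler('xyz',telemetry.sense()['tcp_rot']).as_matrix();p0=telemetry.sense()['eef_pos']
tiles=[]
for n,(a,b,z) in G.items():
    rays=[]
    for cam,uv in(("top",a),("scene",b)):
        im=cv2.imread(f'pics/{cam}0.png');hsv=cv2.cvtColor(im,cv2.COLOR_BGR2HSV);H=hsv[...,0]
        m=(((H<5)|(H>172))&(hsv[...,1]>170)&(hsv[...,2]>90)).astype(np.uint8)
        w=np.zeros_like(m);cv2.circle(w,uv,10,1,-1);m&=w
        _,L,st,ce=cv2.connectedComponentsWithStats(m);k=1+np.argmax(st[1:,4])
        print(n,cam,ce[k].round(1),st[k],at(cam,ce[k],z-3).round(1));rays.append(ray(cam,ce[k]))
        if 1:
            u,v=uv;tiles.append(cv2.resize(im[v-25:v+25,u-25:u+25],(250,250),interpolation=cv2.INTER_CUBIC))
    (o1,d1),(o2,d2)=rays
    A=np.c_[d1,-d2];t=np.linalg.lstsq(A,o2-o1,rcond=None)[0]
    P=(o1+d1*t[0]+o2+d2*t[1])/2;print(' tri',P.round(1),'gap',np.linalg.norm(o1+d1*t[0]-o2-d2*t[1]).round(1))
cv2.imwrite('pics/crop.png',np.vstack([np.hstack(tiles[0::2]),np.hstack(tiles[1::2])]))
print(R.round(3),p0)
for P in([555,-120,0],[518,333,0]):print((R.T@(np.array(P)-p0)/200).round(3))
E
```

```text
player top [348.3 203.4] [344 200   9   8  44] [ 552.2 -118.8   66. ]
player scene [219.5 202.9] [216 200   9   7  45] [ 553.7 -119.5   66. ]
 tri [ 552.4 -119.6   64.5] gap 1.0
mixer top [196.9 213.6] [193 211   8   6  26] [517.3 333.5  69. ]
mixer scene [360.4 221.3] [357 218   8   8  45] [519.6 334.1  69. ]
 tri [517.4 334.1  66.4] gap 0.4
orange top [416.3 236.3] [413 233   8   8  41] [ 454.2 -309.5  111. ]
orange scene [172.7 162.3] [169 160   8   6  32] [ 456.7 -314.4  111. ]
 tri [ 455.  -312.6  109.4] gap 5.2
[[-0.902  0.431  0.   ]
 [ 0.431  0.902 -0.   ]
 [-0.    -0.    -1.   ]] [269.46402377 563.91886879 201.16169756]
[-2.762 -2.47   1.006]
[-1.619 -0.506  1.006]
```

View pics/crop.png

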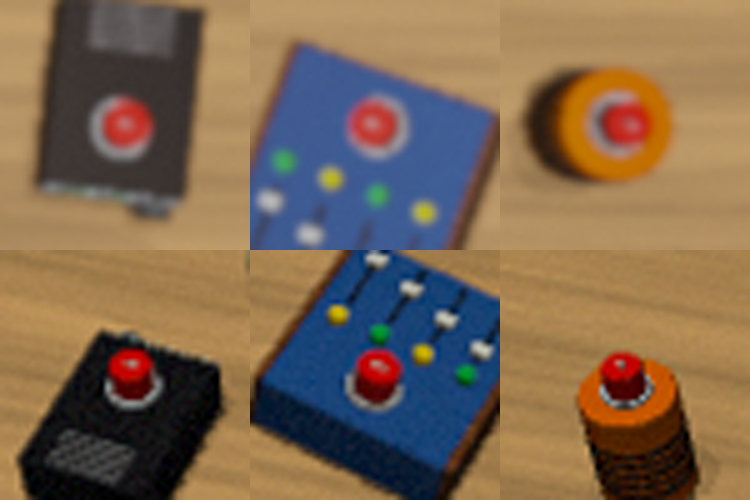

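The crop shows the black player, the blue mixer and the orange speaker, each with its red button out, so the choices are right. Moving over the player with the fingers shut.

step_arm:
  moves:
    - [[0,0,0],[-0.2,-0.18,0],-1]
    - [[0,0,0],[-0.38,-0.34,0],-1]
    - [[0,0,0],[-0.56,-0.5,0],-1]
    - [[0,0,0],[-0.74,-0.66,0],-1]
    - [[0,0,0],[-0.915,-0.824,0],-1]
    - [[0,0,0],[-0.915,-0.824,0],-1]

```text
clock: 1.1
eef_pos: [364.7, 331.7, 201.2]
tcp_rot: [-3.14, 0.001, 2.692]
contact_force: [-0.6, 0.1, 0.1]
opening: -0.0
grasp_force: 0.0
```

step_arm:
  moves:
    - [[0,0,0],[-0.2,-0.18,0],-1]
    - [[0,0,0],[-0.38,-0.34,0],-1]
    - [[0,0,0],[-0.56,-0.5,0],-1]
    - [[0,0,0],[-0.74,-0.66,0],-1]
    - [[0,0,0],[-0.915,-0.824,0],-1]
    - [[0,0,0],[-0.915,-0.824,0],-1]

```text
clock: 1.7
eef_pos: [459.5, 104.7, 201.5]
tcp_rot: [-3.141, 0.002, 2.691]
contact_force: [0.2, 0.4, 0.1]
opening: -0.002
grasp_force: 0.0
```

step_arm:
  moves:
    - [[0,0,0],[-0.2,-0.18,0],-1]
    - [[0,0,0],[-0.38,-0.34,0],-1]
    - [[0,0,0],[-0.56,-0.5,0],-1]
    - [[0,0,0],[-0.74,-0.66,0],-1]
    - [[0,0,0],[-0.915,-0.824,0],-1]
    - [[0,0,0],[-0.915,-0.824,0],-1]
    - [[0,0,0],[-0.915,-0.824,0],-1]

```text
clock: 2.4
eef_pos: [551.9, -118.8, 200.8]
tcp_rot: [3.141, -0.001, 2.694]
contact_force: [-0.2, 0.3, -0.1]
opening: 0.001
grasp_force: 0.0
```

```bash
cat > w.py <<'E'
from h import *; import sys
z=float(sys.argv[1]); name=sys.argv[2]
im=imaging.grab_frame("wrist");cv2.imwrite(f'pics/w_{name}.png',im[:,:,::-1])
hsv=cv2.cvtColor(im,cv2.COLOR_RGB2HSV);H=hsv[...,0]
m=(((H<5)|(H>172))&(hsv[...,1]>170)&(hsv[...,2]>70)).astype(np.uint8)
_,L,st,ce=cv2.connectedComponentsWithStats(m)
for k in range(1,len(st)):
    if st[k,4]>150: print(ce[k].round(),st[k],at("wrist",ce[k],z-4).round(1))
for d in imaging.mark_of("wrist",name+"_button_top")[:3]: print(d['conf'],d['xy'],at("wrist",d['xy'],z).round(1))
print(telemetry.sense()['eef_pos'].round(1))
E
python3 w.py 69 player
```

```text
[282. 187.] [268 171  28  33 717] [ 551.6 -115.1   65. ]
[ 12. 194.] [  0 178  29  36 815] [ 453.4 -334.7   65. ]
0.8 [281.0, 189.8] [ 552.4 -115.7   69. ]
[ 551.4 -117.5  201. ]
```

View pics/w_player.png

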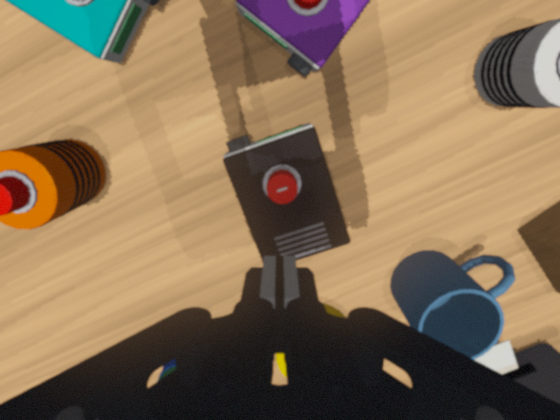

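The wrist view shows the black player's button at (282,187), within 3 mm of the TCP axis. Tapping it.

step_arm:
  moves:
    - [[0,0,0],[0,0,0.25],-1]
    - [[0,0,0],[0,0,0.48],-1]
    - [[0,0,0],[0,0,0.61],-1]
    - [[0,0,0],[0,0,0.64],-1]
    - [[0,0,0],[0,0,0.665],-1]
    - [[0,0,0],[0,0,0.69],-1]
    - [[0,0,0],[0,0,0.715],-1]
    - [[0,0,0],[0,0,0.715],-1]

```text
clock: 3.3
eef_pos: [552.0, -118.8, 58.6]
tcp_rot: [3.141, 0.001, 2.696]
contact_force: [0.9, 0.3, 0.6]
opening: -0.0
grasp_force: 0.0
```

The contact force is only 0.6 N, so I'll lift and check the button.

step_arm:
  moves:
    - [[0,0,0],[0,0,-0.1],-1]
    - [[0,0,0],[0,0,-0.3],-1]
    - [[0,0,0],[0,0,-0.5],-1]
    - [[0,0,0],[0,0,-0.715],-1]
    - [[0,0,0],[0,0,-0.715],-1]
    - [[0,0,0],[0,0,-0.715],-1]

```text
clock: 3.9
eef_pos: [552.4, -119.1, 202.9]
tcp_rot: [3.141, 0.003, 2.696]
contact_force: [0.3, -0.1, 0.1]
opening: 0.001
grasp_force: 0.0
```

```bash
cp pics/w_player.png pics/wp0.png; python3 w.py 69 player; python3 - <<'E'
from h import *
im=imaging.grab_frame("scene")[:,:,::-1]
a=cv2.imread('pics/wp0.png')[140:240,220:340];b=cv2.imread('pics/w_player.png')[140:240,220:340];s=im[180:230,190:250]
cv2.imwrite('pics/c2.png',np.hstack([cv2.resize(q,(260,217),interpolation=cv2.INTER_CUBIC) for q in(a,b,s)]))
E
```

```text
[282. 185.] [268 169  28  34 713] [ 550.4 -115.5   65. ]
[ 13. 192.] [  0 175  30  37 844] [ 452.2 -334.4   65. ]
0.58 [284.1, 186.1] [ 550.  -113.2   69. ]
[ 550.9 -118.8  200.5]
```

View pics/c2.png

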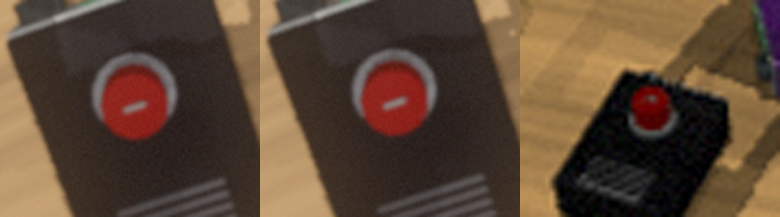

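The button looks almost unchanged, so I'll measure it.

```bash
python3 - <<'E'
from h import *
im=imaging.grab_frame("scene")[:,:,::-1].copy();cv2.imwrite('pics/scene1.png',im)
o=[]
for f in('scene0','scene1'):
    im=cv2.imread(f'pics/{f}.png');hsv=cv2.cvtColor(im,cv2.COLOR_BGR2HSV);H=hsv[...,0]
    m=(((H<5)|(H>172))&(hsv[...,1]>170)&(hsv[...,2]>60))
    for u,v in((219,205),(360,223)):
        ys,xs=np.nonzero(m[v-14:v+10,u-12:u+12]);print(f,(u,v),len(xs),xs.mean()+u-12,ys.mean()+v-14,ys.min()+v-14,ys.max()+v-14)
    o.append(cv2.resize(im[180:235,190:250],(390,357),interpolation=cv2.INTER_CUBIC))
for z in(69,57): print(z,pix("scene",[552,-118,z]))
cv2.imwrite('pics/c3.png',np.hstack(o))
E
```

```text
scene0 (219, 205) 67 219.71641791044777 204.16417910447763 200 209
scene0 (360, 223) 65 360.04615384615386 222.6769230769231 218 227
scene1 (219, 205) 64 219.640625 204.328125 200 209
scene1 (360, 223) 67 360.04477611940297 222.6417910447761 218 227
69 [220.04394964 202.03404709]
57 [220.41930932 204.43440218]
```

View pics/c3.png

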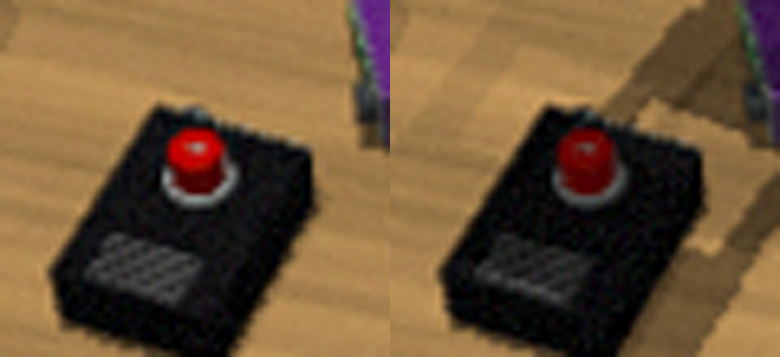

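The button is still out, so the tips never pressed it. I'll go down again, stop near contact height and look.

step_arm:
  moves:
    - [[0,0,0],[0,0,0.25],-1]
    - [[0,0,0],[0,0,0.48],-1]
    - [[0,0,0],[0,0,0.61],-1]
    - [[0,0,0],[0,0,0.68],-1]
    - [[0,0,0],[0,0,0.71],-1]
    - [[0,0,0],[0,0,0.71],-1]
    - [[0,0,0],[0,0,0.71],-1]

```text
clock: 4.8
eef_pos: [552.7, -119.1, 60.3]
tcp_rot: [3.141, 0.002, 2.696]
contact_force: [0.7, 0.4, 0.3]
opening: 0.001
grasp_force: 0.0
```

```bash
python3 - <<'E'
from h import *
a=imaging.grab_frame("wrist")[:,:,::-1];s=imaging.grab_frame("scene")[160:235,180:260,::-1]
cv2.imwrite('pics/c4.png',np.hstack([cv2.resize(a,(400,300)),cv2.resize(s,(320,300),interpolation=cv2.INTER_CUBIC)]))
st=telemetry.sense();print(st['eef_pos'],st['contact_force'],st['wrist_torque'])
E
```

```text
[ 552.75501959 -119.11606253   60.58181058] [-0.24876824  0.3293323  -0.0609741 ] [-0.04126047 -0.00544403  0.00429752]
```

View pics/c4.png

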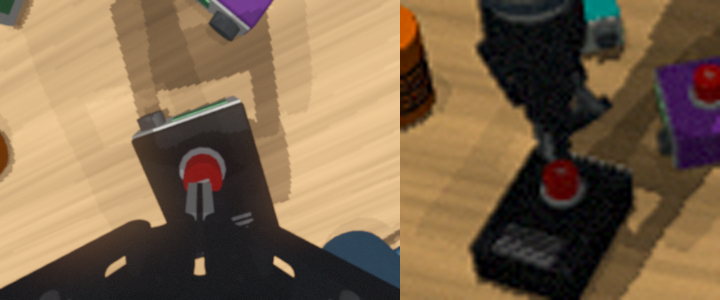

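The tips are just above the cap without touching, so the real height is more than reported. Going down slowly on force.

step_arm:
  moves:
    - [[0,0,0],[0,0,0.01],-1]
    - [[0,0,0],[0,0,0.02],-1]
    - [[0,0,0],[0,0,0.02],-1]

```text
clock: 5.2
eef_pos: [551.6, -118.8, 55.2]
tcp_rot: [3.142, 0.0, 2.696]
contact_force: [-0.6, -0.1, 0.0]
opening: -0.002
grasp_force: 0.0
```

```bash
python3 - <<'E'
from h import *
st=telemetry.sense();p=st['eef_pos'];print(p,st['contact_force'])
print('tcp px in wrist',pix("wrist",p),'button 69',pix("wrist",[552,-117,69]))
E
```

```text
[ 551.58469303 -118.82575606   55.20243125] [-0.63251148 -0.10432335  0.04079529]
tcp px in wrist [278.47886121 249.6358967 ] button 69 [282.25152403 260.20998702]
```

step_arm:
  moves:
    - [[0,0,0],[0,0,0.01],-1]
    - [[0,0,0],[0,0,0.02],-1]
    - [[0,0,0],[0,0,0.02],-1]

```text
clock: 5.5
eef_pos: [551.4, -118.8, 50.8]
tcp_rot: [-3.141, -0.001, 2.696]
contact_force: [0.6, -0.2, 0.3]
opening: -0.003
grasp_force: 0.0
```

```bash
python3 - <<'E'
from h import *
a=imaging.grab_frame("wrist")[190:310,200:360,::-1];s=imaging.grab_frame("scene")[160:235,180:260,::-1]
cv2.imwrite('pics/c5.png',np.hstack([cv2.resize(a,(400,300),interpolation=cv2.INTER_CUBIC),cv2.resize(s,(320,300),interpolation=cv2.INTER_CUBIC)]))
E
```

```text
(no output)
```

View pics/c5.png

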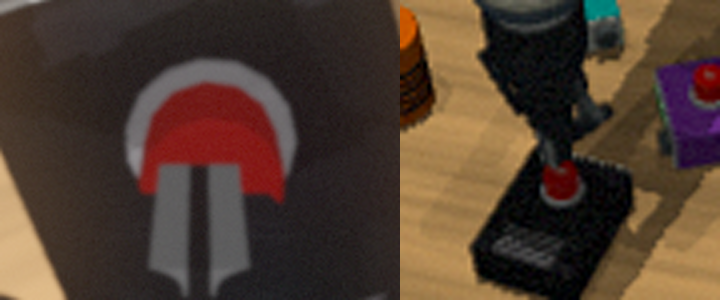

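The tips are over the cap, about 3 mm off centre and close to contact. Continuing down.

step_arm:
  moves:
    - [[0,0,0],[0,0,0.01],-1]
    - [[0,0,0],[0,0,0.02],-1]
    - [[0,0,0],[0,0,0.02],-1]

```text
clock: 5.9
eef_pos: [551.4, -118.8, 46.9]
tcp_rot: [-3.141, -0.001, 2.696]
contact_force: [-0.2, 0.2, 0.1]
opening: -0.001
grasp_force: 0.0
```

step_arm:
  moves:
    - [[0,0,0],[0,0,0.01],-1]
    - [[0,0,0],[0,0,0.01],-1]

```text
clock: 6.1
eef_pos: [551.5, -118.8, 44.9]
tcp_rot: [-3.142, -0.0, 2.696]
contact_force: [0.7, 0.2, 0.1]
opening: -0.0
grasp_force: 0.0
```

```bash
cat > q.py <<'E'
from h import *; import sys
u,v=map(int,sys.argv[1:3])
im=imaging.grab_frame("scene")[:,:,::-1];hsv=cv2.cvtColor(im,cv2.COLOR_BGR2HSV);H=hsv[...,0]
m=(((H<5)|(H>172))&(hsv[...,1]>170)&(hsv[...,2]>60))
print(m[v-9:v+9,u-9:u+10].astype(int).sum(1),'rows from',v-9)
im=imaging.grab_frame("wrist");hsv=cv2.cvtColor(im,cv2.COLOR_RGB2HSV);H=hsv[...,0]
m=(((H<5)|(H>172))&(hsv[...,1]>170)&(hsv[...,2]>60));m[:, :180]=0;m[:,380:]=0;m[:150]=0
ys,xs=np.nonzero(m);print('wrist red',len(xs),xs.min(),xs.max(),ys.min(),ys.max())
s=telemetry.sense();print(s['eef_pos'].round(1),s['contact_force'].round(2),s['wrist_torque'].round(3),s['joint_efforts'].round(2),s['qpos'].round(4))
E
python3 q.py 220 205
```

```text
[0 0 0 0 0 1 4 6 8 8 7 7 6 4 0 0 0 0] rows from 196
wrist red 1445 256 314 227 272
[ 551.6 -118.9   45.1] [ 0.04  0.6  -0.67] [-0.036 -0.    -0.038] [ -0.   -58.44 -25.03  -0.    -0.    -0.  ] [-0.2149  0.4561  1.8847 -0.      0.8009 -1.3398]
```

```bash
python3 - <<'E'
from h import *
c=imaging.calibration("wrist");T=np.array(c['cam_to_world']);p=telemetry.sense()['eef_pos']
q=T[:3,:3].T@(p-T[:3,3]);print(c['fx'],q,'cap depth',c['fx']*28/59, 'z axis',T[:3,2],'cam pos',T[:3,3])
im=imaging.grab_frame("wrist")[:,:,::-1];hsv=cv2.cvtColor(im,cv2.COLOR_BGR2HSV);H=hsv[...,0]
m=(((H<5)|(H>172))&(hsv[...,1]>170)&(hsv[...,2]>60))
for y in range(224,280,4):
    x=np.nonzero(m[y,200:380])[0]+200;print(y,(x.min(),x.max(),len(x)) if len(x) else 0)
cv2.imwrite('pics/c6.png',cv2.resize(im[190:310,200:360],(640,480),interpolation=cv2.INTER_CUBIC))
E
```

```text
360.84641901150064 [  -0.37154733  -21.21893141 -186.006116  ] cap depth 171.24914800545795 z axis [-0.25773218  0.1229861   0.95835721] cam pos [485.51878559 -86.88765546 217.34066801]
224 0
228 (np.int64(278), np.int64(292), 15)
232 (np.int64(269), np.int64(299), 31)
236 (np.int64(265), np.int64(304), 40)
240 (np.int64(261), np.int64(306), 46)
244 (np.int64(260), np.int64(308), 49)
248 (np.int64(259), np.int64(309), 51)
252 (np.int64(258), np.int64(310), 53)
256 (np.int64(258), np.int64(311), 21)
260 (np.int64(257), np.int64(312), 21)
264 (np.int64(256), np.int64(313), 23)
268 (np.int64(309), np.int64(314), 6)
272 (np.int64(313), np.int64(313), 1)
276 0
```

View pics/c6.png

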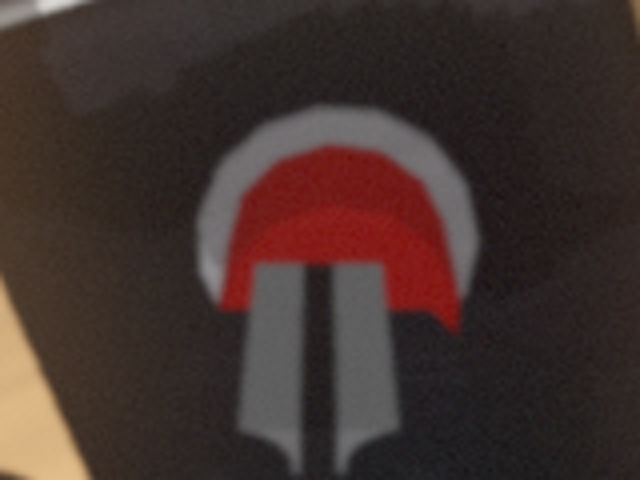

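The cap's top face is visible and still out, with the tips over it. The closed tips evidently sit somewhat behind the nominal TCP, so I'll continue in small steps.

step_arm:
  moves:
    - [[0,0,0],[0,0,0.01],-1]
    - [[0,0,0],[0,0,0.01],-1]

```text
clock: 6.45
eef_pos: [551.5, -118.8, 43.0]
tcp_rot: [-3.142, -0.0, 2.696]
contact_force: [-0.1, -0.2, 0.2]
opening: 0.003
grasp_force: 0.0
```

```bash
python3 q.py 220 205
```

```text
[0 0 0 0 0 1 3 6 8 8 7 7 7 3 0 0 0 0] rows from 196
wrist red 1391 256 314 229 273
[ 551.6 -118.9   43.1] [-0.42  0.23 -0.08] [0.008 0.015 0.04 ] [  0.   -58.57 -24.92  -0.    -0.    -0.  ] [-0.2149  0.4591  1.8858 -0.      0.7969 -1.3399]
```

step_arm:
  moves:
    - [[0,0,0],[0,0,0.01],-1]
    - [[0,0,0],[0,0,0.01],-1]

```text
clock: 6.75
eef_pos: [551.5, -118.8, 41.0]
tcp_rot: [-3.142, -0.0, 2.696]
contact_force: [-0.6, 0.1, -0.5]
opening: -0.003
grasp_force: 0.0
```

```bash
python3 q.py 220 205
```

```text
[0 0 0 0 0 0 2 5 8 8 7 7 7 4 0 0 0 0] rows from 196
wrist red 1322 256 315 230 273
[ 551.6 -118.8   41.1] [ 0.74 -0.06 -1.16] [0.034 0.014 0.004] [  0.   -58.64 -24.8   -0.    -0.     0.  ] [-0.2149  0.4622  1.8867 -0.      0.7929 -1.3399]
```

step_arm:
  moves:
    - [[0,0,0],[0,0,0.01],-1]
    - [[0,0,0],[0,0,0.01],-1]

```text
clock: 7.05
eef_pos: [551.7, -118.9, 39.0]
tcp_rot: [3.142, 0.0, 2.696]
contact_force: [0.6, -0.6, -0.7]
opening: 0.0
grasp_force: 0.0
```

step_arm:
  moves:
    - [[0,0,0],[0,0,0.01],-1]
    - [[0,0,0],[0,0,0.01],-1]

```text
clock: 7.25
eef_pos: [551.7, -118.9, 37.1]
tcp_rot: [3.142, 0.0, 2.696]
contact_force: [-0.2, -0.8, 2.0]
opening: 0.002
grasp_force: 0.9
```

```bash
python3 q.py 220 205
```

```text
[0 0 0 0 0 0 1 2 4 8 7 7 7 3 0 0 0 0] rows from 196
wrist red 1207 256 315 233 277
[ 551.8 -118.9   37.2] [-0.68 -0.07  1.73] [0.018 0.004 0.05 ] [ 1.000e-02 -5.786e+01 -2.407e+01  1.000e-02 -2.000e-02 -0.000e+00] [-0.2149  0.4681  1.8884 -0.      0.785  -1.3399]
```

Contact is at reported z of about 38, so the reported TCP runs about 31 mm below the real tips. Pressing 10 mm more.

step_arm:
  moves:
    - [[0,0,0],[0,0,0.01],-1]
    - [[0,0,0],[0,0,0.02],-1]
    - [[0,0,0],[0,0,0.03],-1]
    - [[0,0,0],[0,0,0.04],-1]
    - [[0,0,0],[0,0,0.05],-1]
    - [[0,0,0],[0,0,0.05],-1]

```text
clock: 7.95
eef_pos: [551.7, -118.9, 26.9]
tcp_rot: [3.142, 0.0, 2.696]
contact_force: [0.8, -0.1, 1.4]
opening: 0.0
grasp_force: 0.9
```

```bash
python3 q.py 220 205
```

```text
[0 0 0 0 0 0 0 0 1 2 4 7 7 4 0 0 0 0] rows from 196
wrist red 799 256 314 240 272
[ 551.7 -118.9   27.1] [ 0.26 -0.57  0.79] [-0.014 -0.141 -0.038] [ 3.000e-02 -5.827e+01 -2.310e+01  1.000e-02  1.900e-01 -0.000e+00] [-0.2149  0.4836  1.8927 -0.      0.7652 -1.3399]
```

step_arm:
  moves:
    - [[0,0,0],[0,0,-0.1],-1]
    - [[0,0,0],[0,0,-0.3],-1]
    - [[0,0,0],[0,0,-0.5],-1]
    - [[0,0,0],[0,0,-0.7],-1]
    - [[0,0,0],[0,0,-0.87],-1]
    - [[0,0,0],[0,0,-0.87],-1]
    - [[0,0,0],[0,0,-0.87],-1]

```text
clock: 8.75
eef_pos: [551.7, -118.9, 201.7]
tcp_rot: [3.141, 0.001, 2.696]
contact_force: [-0.2, 0.4, -1.3]
opening: -0.002
grasp_force: 0.0
```

```bash
python3 q.py 220 205; python3 - <<'E'
from h import *
from scipy.spatial.transform import Rotation as Ro
s=telemetry.sense();R=Ro.from_euler('xyz',s['tcp_rot']).as_matrix()
print((R.T@(np.array([517.5,333.8,200])-s['eef_pos'])/200).round(3))
R=Ro.from_euler('xyz',[3.1416,0,2.696]).as_matrix()
print((R.T@(np.array([455,-311.5,200])-[517.5,333.8,200])/200).round(3))
im=imaging.grab_frame("scene")[:,:,::-1];cv2.imwrite('pics/scene2.png',im)
E
```

```text
[0 0 0 0 0 0 4 7 6 7 8 7 7 3 0 0 0 0] rows from 196
wrist red 562 268 295 172 199
[ 550.6 -118.7  199.9] [ 0.72 -0.39 -1.  ] [ 0.035 -0.022  0.044] [ 0.000e+00 -5.437e+01 -3.423e+01 -0.000e+00 -1.000e-02 -0.000e+00] [-0.2149  0.2602  1.7669 -0.      1.1168 -1.3399]
[1.125e+00 1.970e+00 1.000e-03]
[-1.109 -3.046  0.   ]
```

The player's button is in about 10 mm: its top dropped about 2 scene rows and the wrist blob shrank from 717 to 562 px. Next is the mixer.

step_arm:
  moves:
    - [[0,0,0],[0.12,0.2,0],-1]
    - [[0,0,0],[0.23,0.4,0],-1]
    - [[0,0,0],[0.34,0.6,0],-1]
    - [[0,0,0],[0.45,0.8,0],-1]
    - [[0,0,0],[0.563,0.985,0],-1]
    - [[0,0,0],[0.563,0.985,0],-1]

```text
clock: 9.5
eef_pos: [533.6, 111.7, 199.7]
tcp_rot: [-3.141, -0.003, 2.7]
contact_force: [-0.3, -0.1, -0.5]
opening: 0.0
grasp_force: 0.0
```

step_arm:
  moves:
    - [[0,0,0],[0.12,0.2,0],-1]
    - [[0,0,0],[0.23,0.4,0],-1]
    - [[0,0,0],[0.34,0.6,0],-1]
    - [[0,0,0],[0.45,0.8,0],-1]
    - [[0,0,0],[0.563,0.985,0],-1]
    - [[0,0,0],[0.563,0.985,0],-1]
    - [[0,0,0],[0.563,0.985,0],-1]

```text
clock: 10.2
eef_pos: [517.6, 333.6, 199.6]
tcp_rot: [-3.139, -0.001, 2.698]
contact_force: [0.1, -0.9, -0.0]
opening: -0.005
grasp_force: 0.0
```

```bash
python3 w.py 72 mixer
```

```text
[283. 188.] [269 172  29  33 661] [517.7 336.1  68. ]
[ 81. 340.] [ 66 322  31  32 605] [571.3  88.   68. ]
0.66 [281.4, 191.1] [519.4 334.   72. ]
[518.1 332.3 200.2]
```

step_arm:
  moves:
    - [[0,0,0],[0,0,0.25],-1]
    - [[0,0,0],[0,0,0.48],-1]
    - [[0,0,0],[0,0,0.68],-1]
    - [[0,0,0],[0,0,0.75],-1]
    - [[0,0,0],[0,0,0.77],-1]
    - [[0,0,0],[0,0,0.77],-1]
    - [[0,0,0],[0,0,0.77],-1]

```text
clock: 11.0
eef_pos: [519.8, 334.3, 49.3]
tcp_rot: [3.139, 0.002, 2.695]
contact_force: [-0.1, 0.0, 0.2]
opening: 0.002
grasp_force: 0.0
```

step_arm:
  moves:
    - [[0,0,0],[0,0,0.01],-1]
    - [[0,0,0],[0,0,0.02],-1]
    - [[0,0,0],[0,0,0.03],-1]
    - [[0,0,0],[0,0,0.03],-1]

```text
clock: 11.4
eef_pos: [518.7, 334.0, 41.4]
tcp_rot: [3.141, 0.0, 2.696]
contact_force: [0.5, 0.5, 2.9]
opening: -0.001
grasp_force: 1.0
```

Contact came as predicted, at 2.9 N. Pressing 10 mm.

step_arm:
  moves:
    - [[0,0,0],[0,0,0.01],-1]
    - [[0,0,0],[0,0,0.02],-1]
    - [[0,0,0],[0,0,0.03],-1]
    - [[0,0,0],[0,0,0.04],-1]
    - [[0,0,0],[0,0,0.05],-1]
    - [[0,0,0],[0,0,0.05],-1]

```text
clock: 12.0
eef_pos: [518.3, 333.7, 30.9]
tcp_rot: [-3.141, -0.0, 2.696]
contact_force: [1.3, 0.7, 1.8]
opening: 0.001
grasp_force: 0.9
```

step_arm:
  moves:
    - [[0,0,0],[0,0,-0.1],-1]
    - [[0,0,0],[0,0,-0.3],-1]
    - [[0,0,0],[0,0,-0.5],-1]
    - [[0,0,0],[0,0,-0.7],-1]
    - [[0,0,0],[0,0,-0.85],-1]
    - [[0,0,0],[0,0,-0.85],-1]
    - [[0,0,0],[0,0,-0.85],-1]

```text
clock: 12.7
eef_pos: [518.1, 333.5, 201.2]
tcp_rot: [3.142, 0.0, 2.696]
contact_force: [-0.6, -0.4, -1.7]
opening: 0.001
grasp_force: 0.0
```

```bash
python3 w.py 72 mixer; python3 q.py 360 223
```

```text
[282. 184.] [269 171  27  29 553] [514.6 337.5  68. ]
[ 81. 338.] [ 66 323  32  30 605] [569.9  89.8  68. ]
0.83 [278.6, 185.6] [513.  334.7  72. ]
[517.3 333.  199.6]
[0 0 0 0 0 0 0 6 6 6 9 8 8 5 0 0 0 0] rows from 214
wrist red 563 270 297 172 200
[517.4 333.1 199.4] [-0.01 -0.31 -0.56] [-0.007 -0.001  0.012] [-0.000e+00 -6.009e+01 -3.424e+01 -0.000e+00  1.000e-02  0.000e+00] [ 0.5696  0.3416  1.6541 -0.      1.149  -0.5554]
```

The mixer's button is in too. Now to the orange speaker.

step_arm:
  moves:
    - [[0,0,0],[-0.08,-0.22,0],-1]
    - [[0,0,0],[-0.16,-0.44,0],-1]
    - [[0,0,0],[-0.24,-0.66,0],-1]
    - [[0,0,0],[-0.31,-0.86,0],-1]
    - [[0,0,0],[-0.36,-1.0,0],-1]
    - [[0,0,0],[-0.36,-1.0,0],-1]

```text
clock: 13.5
eef_pos: [495.7, 119.0, 200.1]
tcp_rot: [-3.139, -0.002, 2.693]
contact_force: [0.0, 0.9, 0.9]
opening: -0.001
grasp_force: 0.0
```

step_arm:
  moves:
    - [[0,0,0],[-0.08,-0.22,0],-1]
    - [[0,0,0],[-0.16,-0.44,0],-1]
    - [[0,0,0],[-0.24,-0.66,0],-1]
    - [[0,0,0],[-0.31,-0.86,0],-1]
    - [[0,0,0],[-0.36,-1.0,0],-1]
    - [[0,0,0],[-0.36,-1.0,0],-1]

```text
clock: 14.1
eef_pos: [475.4, -91.7, 200.5]
tcp_rot: [-3.141, -0.001, 2.693]
contact_force: [0.1, 0.2, -0.7]
opening: -0.002
grasp_force: 0.0
```

step_arm:
  moves:
    - [[0,0,0],[-0.08,-0.22,0],-1]
    - [[0,0,0],[-0.16,-0.44,0],-1]
    - [[0,0,0],[-0.24,-0.66,0],-1]
    - [[0,0,0],[-0.31,-0.86,0],-1]
    - [[0,0,0],[-0.388,-1.0,0],-1]
    - [[0,0,0],[-0.388,-1.0,0],-1]

```text
clock: 14.7
eef_pos: [460.3, -305.6, 200.5]
tcp_rot: [-3.141, 0.0, 2.693]
contact_force: [0.1, -0.2, -0.3]
opening: 0.003
grasp_force: 0.0
```

step_arm:
  moves:
    - [[0,0,0],[0,-0.044,0],-1]
    - [[0,0,0],[0,-0.044,0],-1]
    - [[0,0,0],[0,-0.044,0],-1]

```text
clock: 15.0
eef_pos: [455.8, -310.0, 200.9]
tcp_rot: [3.141, -0.001, 2.697]
contact_force: [0.3, 0.6, 0.1]
opening: 0.0
grasp_force: 0.0
```

```bash
python3 w.py 114 orange_speaker
```

```text
[515. 190.] [498 176  34  30 714] [ 524.2 -144.6  110. ]
[276. 202.] [260 182  34  38 753] [ 455.  -311.4  110. ]
0.97 [276.8, 204.1] [ 455.8 -311.5  114. ]
[ 456.  -310.1  201.2]
```

step_arm:
  moves:
    - [[0,0,0],[0,-0.01,0.25],-1]
    - [[0,0,0],[0,-0.01,0.45],-1]
    - [[0,0,0],[0,-0.01,0.53],-1]
    - [[0,0,0],[0,-0.01,0.56],-1]
    - [[0,0,0],[0,-0.01,0.56],-1]
    - [[0,0,0],[0,-0.01,0.56],-1]

```text
clock: 15.7
eef_pos: [455.8, -313.2, 90.4]
tcp_rot: [-3.141, 0.002, 2.696]
contact_force: [0.1, -0.6, -0.2]
opening: 0.005
grasp_force: 0.0
```

step_arm:
  moves:
    - [[0,0,0],[0,0,0.01],-1]
    - [[0,0,0],[0,0,0.02],-1]
    - [[0,0,0],[0,0,0.03],-1]
    - [[0,0,0],[0,0,0.03],-1]

```text
clock: 16.1
eef_pos: [455.3, -313.2, 83.4]
tcp_rot: [-3.141, 0.001, 2.696]
contact_force: [0.5, 0.0, 2.4]
opening: 0.001
grasp_force: 0.9
```

step_arm:
  moves:
    - [[0,0,0],[0,0,0.01],-1]
    - [[0,0,0],[0,0,0.02],-1]
    - [[0,0,0],[0,0,0.03],-1]
    - [[0,0,0],[0,0,0.04],-1]
    - [[0,0,0],[0,0,0.05],-1]
    - [[0,0,0],[0,0,0.05],-1]

```text
clock: 16.7
eef_pos: [454.9, -313.0, 72.9]
tcp_rot: [-3.142, -0.0, 2.696]
contact_force: [2.3, -1.0, 1.9]
opening: 0.001
grasp_force: 0.9
```

step_arm:
  moves:
    - [[0,0,0],[0,0,-0.1],-1]
    - [[0,0,0],[0,0,-0.3],-1]
    - [[0,0,0],[0,0,-0.5],-1]
    - [[0,0,0],[0,0,-0.64],-1]
    - [[0,0,0],[0,0,-0.64],-1]
    - [[0,0,0],[0,0,-0.64],-1]

```text
clock: 17.3
eef_pos: [454.6, -312.7, 201.2]
tcp_rot: [-3.142, -0.0, 2.696]
contact_force: [-1.0, 0.4, -0.3]
opening: -0.001
grasp_force: 0.0
```

```bash
python3 w.py 114 orange_speaker; python3 - <<'E'
from h import *
im=imaging.grab_frame("scene")[:,:,::-1];cv2.imwrite('pics/scene3.png',im)
z=lambda u,v,i:cv2.resize(i[v-30:v+30,u-30:u+30],(260,260),interpolation=cv2.INTER_CUBIC)
o=cv2.imread('pics/scene0.png')
L=[(219,205),(360,223),(174,164)]
cv2.imwrite('pics/fin.png',np.vstack([np.hstack([z(u,v,i) for u,v in L]) for i in(o,im)]))
E
```

```text
[518. 190.] [501 176  35  30 724] [ 522.8 -145.   110. ]
[281. 198.] [265 181  32  34 751] [ 451.5 -309.5  110. ]
0.61 [280.7, 199.5] [ 451.2 -309.2  114. ]
0.48 [280.0, 173.1] [ 433.1 -301.1  114. ]
[ 454.  -312.3  199.7]
```

View pics/fin.png

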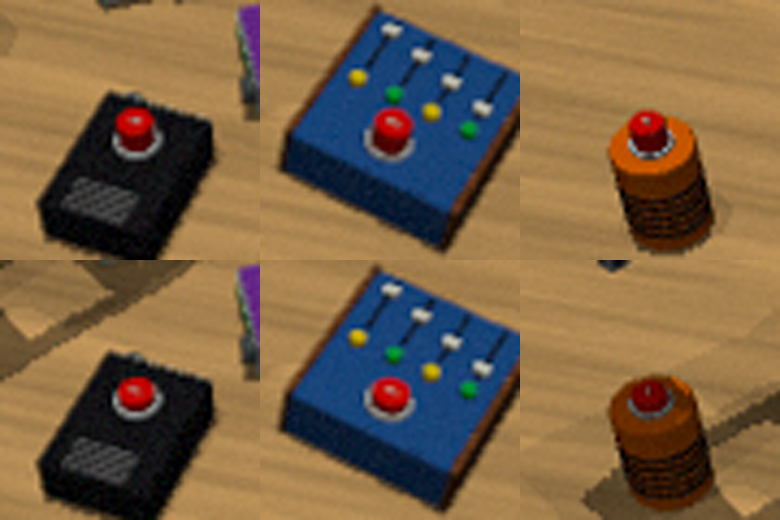

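The final picture shows all three buttons pressed in and the units in their original places. Handing in.

```bash
python3 -c "
from rig import r
print(r.sign_off())"
```

```text
the job is handed in; nothing more can be done
None
```

The player, blue mixer and orange speaker buttons are each pushed in about 10 of 12 mm, in that order. The units look unmoved, the white speaker was never touched, and the job is handed in at about 17.5 s.

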